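# Set the granulator hopper and load it

### The arm

A 6-joint arm with a two-finger parallel gripper is mounted at the origin on the work surface. World frame = base frame: x ahead of the robot, y to its left, z up, the work surface at z = 0. Lengths are in mm, angles in degrees, forces in N, time in s.
With the tool pointing down it reaches from about 350 to 850 mm from the base axis. Payload 8.1 kg.
Tool frame: the origin (TCP) lies midway between the tips of the shut fingers; the grasp point (between the pads) lies 19 mm behind it (r.grip_point_offset is the distance from the TCP to the grasp point, in mm); z points along the fingers, y is the line along which they close (so a half turn about z gives the same grasp; the last joint's range is limited). The gripper opens to 85 mm and grips with 20 to 120 N. Pads are 22 mm wide; open, the fingers measure 114 mm over their backs; the gripper's body (76 mm by 85 mm) begins 54 mm behind the grasp point. The pads swing forward as they close: fully open they stand 13 mm farther back than shut.
Start: joints at [-74.851, 7.471, 85.268, -0, 87.261, -4.893], TCP at [205.646, -563.662, 231.292] pointing down, gripper open.
Joint ranges: [-169.43, 169.43], [-51.17, 129.36], [1.28, 143.12], [-76.62, 256.62], [0, 156.53], [-152.29, 152.29]. Speed limits (degrees/s): [136.94, 136.94, 159.86, 180, 180, 180].

### API

Orientations are given as [roll, pitch, yaw] about the fixed x, y, z axes, in that order (R = Rz(yaw) Ry(pitch) Rx(roll)).
In Python, from bench import r gives the robot as it stands.
- The arm moves only by the shell command python3 -m inch 'ROWS' [FORCE]. ROWS is JSON, one flat list of numbers, 7 for each row, row after row: the shift along the world's x, y, z in m, then the turn, a rotation vector about the world's x, y, z in degrees, then the closure in counts, from 0 (fully open) to 255 (shut). A call has 1 to 10 rows; each row shifts and turns the commanded pose from where the row before left it; what a row does not reach is not made up. A row lasts 1/10 s, in which the tool goes at most 50 mm and 8.59 degrees, less where a joint would pass 70% of its speed; a pose out of reach is approached as far as the arm can. A call with a gripper value outside its range is refused whole. The fingers move at their own pace and stop on an object; FORCE is the grip in N (left out, the last holds). Time passes only in rows, so rows that do not move let the fingers close. It gives the time, the measured TCP pose, the force and the opening at its end, in the units of the state.
- r.sense(): the state, without advancing time (a new reading comes with each control period).
- r.snapshot(name): name is "side" or "top" or "wrist"; returns (picture, depth): 420x560x3 uint8, red, green, blue; 420x560 float32, mm along the optical axis (not along the pixel's ray), 0 where there is no reading.
- r.get_calibration(name): a dict with "fovy" (degrees; the focal length in pixels is half the picture's height over the tangent of half this angle, whatever the lens; pixels are square), "cx", "cy" (the principal point, pixels), "position" and "rotation" of the camera in the world; the wrist camera has in their place "tool_from_camera" (4x4, takes a point from camera to tool coordinates, whose origin is the TCP and whose axes are the flange's). Camera axes: x right, y up, looking along -z (the intrinsics and any distortion apply to the point x, -y, -z); pixel columns grow to the right and rows downward; lengths in mm; the calibration is good to about 2 mm. A picture is of the moment at which its call begins: read the wrist's pose just before it. get_calibration takes no time and is no camera call.
- r.hand_in(): hands the job in, once; it reports no verdict.
The state is a dict: "time": time; "joint_pos": joint angles; "qd": joint speeds; "joint_efforts": joint torques, N m; "tool_pos": TCP position; "tcp_rot": TCP orientation; "ft_force": force on the tool from outside, world axes, zero at the start; "wrist_torque": the same for the moment, N m; "finger_gap": finger opening in mm.
Only numpy, scipy, OpenCV 4.12 (cv2) and the standard library are available. Lean on these libraries where they do the work, as an engineer would, in place of code of your own. Each camera call takes 0.05 s, during which the arm holds its last target. There are 200 camera calls.

### The job

Screw the granulator's white hopper top clockwise until its feed chute stands squarely over the red pointer arm, and leave it there. Then tip all six balls out of the blue tray into the hopper bowl and set the empty tray back upright on the black mat, without disturbing the other things on the table.

Things in the scene. Friction and masses are not known exactly. Their poses are not given: they have to be found in the camera images.
- hopper_axis (a point): Centre of the underside of the white hopper top of the green granulator, on its vertical screw axis. x out along its feed chute, z up. Round bowl 60 mm deep (120 mm across at the floor, 160 at the rim), a sloping chute on one side, and on the opposite side a splash wall topping out 103 mm above this point.
- hopper (a joint): Turn of the hopper top on its thread, rad, growing clockwise seen from above; zero means nothing special. Clockwise lowers the hopper 3.2 mm per rad (20 mm a turn). Turning takes about 0.12 N m; it stays where it is left. No stop near the pointer: it can overshoot and be turned back. It does not lift off.
- hopper_bar (a point): Centre of the black grip bar across the hopper mouth, on the screw axis, 82 mm above the hopper's underside: 14 mm thick (along x, the chute direction), 24 mm high, 150 mm long along y. 63 mm is free on either side of it; the bowl floor is 77 mm below. z up; axes turn with the hopper.
- chute_mark (a point): Point over the red stripe down the chute's middle, 120 mm from the screw axis, 85 mm above the hopper's underside. The chute is 122 mm wide, runs from 75 to 136 mm from the axis and slopes down to the bowl at 0.5 rad; its 30 mm side walls top out 118 mm above the hopper's underside.
- pointer_mark (a point): Point on the red pointer arm, 120 mm from the screw axis, fixed on the granulator below the hopper. The arm is 22 mm wide, points radially out (its x) to 177 mm and ends in a red block 22 mm high. Its direction varies; at the start the chute is 0.7 to 2.6 rad short of it (turn clockwise seen from above).
- tray_grip (a point): Centre of the handle bar of the loose blue tray (about 0.25 kg), 85 mm above its underside: black, 14 mm thick (x), 24 mm high, 102 mm long (y). Tray 90 mm wide, walls 40 mm; closed back 77 mm behind the bar, pouring lip 85 mm ahead (+x), the floor rising there to 19 mm. z up. Tipped nose-down 1.1 rad, all balls roll out.
- mat: Black rubber mat fixed on the table, 220 x 260 mm, 4 mm thick, on which the tray stands at the start; origin at the centre of its underside, z up.
- ball0_center (a point): Centre of a terracotta-coloured hard dried ball, 30 mm across, 20 g, in the tray at the start.
- ball1_center (a point): Centre of a terracotta-coloured hard dried ball, 30 mm across, 20 g, in the tray at the start.
- ball2_center (a point): Centre of a terracotta-coloured hard dried ball, 30 mm across, 20 g, in the tray at the start.
- ball3_center (a point): Centre of a terracotta-coloured hard dried ball, 30 mm across, 20 g, in the tray at the start.
- ball4_center (a point): Centre of a terracotta-coloured hard dried ball, 30 mm across, 20 g, in the tray at the start.
- ball5_center (a point): Centre of a terracotta-coloured hard dried ball, 30 mm across, 20 g, in the tray at the start.
- jar: Bystander, not to be disturbed: amber jar, 68 mm across, 110 mm tall; origin at its underside.
- jug: Bystander, not to be disturbed: clear mug-shaped measuring jug, 100 mm across, 120 mm tall; origin at its underside.
- brush: Bystander, not to be disturbed: brush lying on the table, about 200 mm long; origin at its underside.
- scraper: Bystander, not to be disturbed: spatula lying on the table, about 200 mm long; origin at its underside.
- can: Bystander, not to be disturbed: blue can, 80 mm across, 120 mm tall; origin at its underside.
- bottle: Bystander, not to be disturbed: white bottle, 70 mm across, 200 mm tall; origin at its underside.
There are look-alikes about, which are no part of the job. Of the things like the part that bears tray_grip, leave any that is green; of the rest the larger one is meant.

How it is judged:
By the outcome, as a careful person would: the job done as asked, in the order asked, and still so for the second after the job is handed in, with the robot touching nothing.
It also fails if it takes over 72 s, if anything falls off the work surface, if the arm or the gripper's body presses on something with over 40 N, if the wrist force passes 120 N, or if a joint passes its speed limit or range.

## Working session

There is one attempt and no reset: what is moved stays moved. The work goes in short steps, Python scripts to look and compute and a shell command to move; the robot and the scene stay as the last step left them, time stands still between calls to the robot, and variables do not carry over. Pictures are saved under pics/ and viewed, on a budget of 10 in all, crops included, one or two more only if the job needs it, and the job is handed in when it is done.

```bash
mkdir -p pics; ls; cat > h.py <<'E'
import numpy as np, cv2
from bench import r
from scipy.spatial.transform import Rotation as R
def cam(name):
    c=r.get_calibration(name)
    f=210/np.tan(np.radians(c["fovy"])/2)
    return c,f
def snap(name):
    s=r.sense(); p,d=r.snapshot(name); return p,d,s
def T(name,s=None):
    c,f=cam(name)
    if name=="wrist":
        M=np.eye(4); M[:3,:3]=R.from_euler('xyz',s["tcp_rot"],degrees=True).as_matrix(); M[:3,3]=s["tool_pos"]
        return M@np.array(c["tool_from_camera"])
    M=np.eye(4); M[:3,:3]=np.array(c["rotation"]); M[:3,3]=c["position"]; return M
def cloud(name,d,s=None):
    c,f=cam(name); M=T(name,s)
    v,u=np.mgrid[0:420,0:560]
    P=np.stack([(u-c["cx"])/f*d,-(v-c["cy"])/f*d,-d],-1)
    return P@M[:3,:3].T+M[:3,3]
E
python3 - <<'E'
from h import *
for n in ["top","side","wrist"]:
    p,d,s=snap(n); print(n,r.get_calibration(n))
    cv2.imwrite(f"pics/{n}0.png",p[...,::-1]); np.savez(f"{n}0.npz",p=p,d=d)
print(r.sense())
E
```

```text
pics
top {'fovy': 47.72024822397643, 'cx': 277.47793440478387, 'cy': 218.1393572700318, 'position': array([ 395.78362575,  -18.81072019, 1547.26051748]), 'rotation': array([  3.98472194,   1.5232714 , -91.43377148])}
side {'fovy': 52.708361052949805, 'cx': 274.4745288963758, 'cy': 210.13241771494756, 'position': array([-27.53262688, 761.07375026, 999.26235803]), 'rotation': array([  46.58966216,   -0.70634393, -145.17378335])}
wrist {'fovy': 63.53863430686849, 'cx': 281.009931084777, 'cy': 216.60507678478604, 'tool_from_camera': array([[ 8.20161070e-04,  9.51736351e-01,  3.06915699e-01,
         7.88270713e+01],
       [ 9.99999616e-01, -6.86174905e-04, -5.44459456e-04,
        -1.60885647e-01],
       [-3.07584006e-04,  3.06916027e-01, -9.51736548e-01,
        -1.42211565e+02],
       [ 0.00000000e+00,  0.00000000e+00,  0.00000000e+00,
         1.00000000e+00]])}
{'time': 0.15, 'joint_pos': array([-7.48492312e+01,  7.50649968e+00,  8.53165610e+01, -3.03723156e-04,
        8.72616839e+01, -4.89315322e+00]), 'qd': array([ 0.02785733, -0.08016078, -0.2855256 ,  0.03521538,  0.0879192 ,
        0.05809282]), 'joint_efforts': array([ 9.37915102e-04, -5.70064652e+01, -5.01157451e+01, -1.70369331e-04,
        9.79145727e-03, -1.38911150e-05]), 'tool_pos': array([ 205.54800981, -563.22866715,  230.45605773]), 'tcp_rot': array([-1.79915538e+02, -6.92628219e-03,  2.00439316e+01]), 'ft_force': array([-0.43520872,  0.58922049,  0.80709884]), 'wrist_torque': array([-0.00414917, -0.0059769 , -0.0409413 ]), 'finger_gap': 85.52709293113237}
```

View top.

```bash
sed -i 's/M\[:3,:3\]=np.array(c\["rotation"\])/M[:3,:3]=R.from_euler("xyz",c["rotation"],degrees=True).as_matrix()/' h.py
```

```text
(no output)
```

View pics/top0.png

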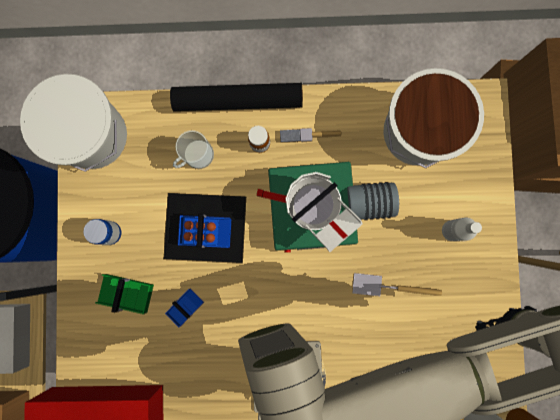

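View pics/side0.png

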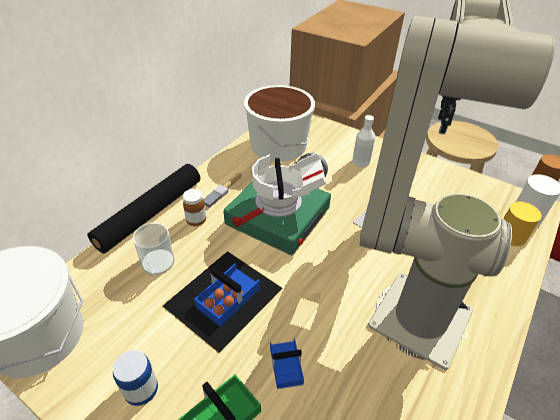

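```bash
python3 - <<'E'
from h import *
def pca(P):
    c=P.mean(0); u,s,v=np.linalg.svd(P-c,full_matrices=False); return c,v[0],s/np.sqrt(len(P))
for n in ["top","side"]:
    q=np.load(n+"0.npz"); p=q["p"].astype(int); P=cloud(n,q["d"]); hsv=cv2.cvtColor(q["p"],cv2.COLOR_RGB2HSV).astype(int)
    ok=(q["d"]>0)
    tb=ok&(P[...,2]<30)&(P[...,2]>-30)&(P[...,0]>250)&(P[...,0]<900)&(abs(P[...,1])<500)
    print(n,"table z",np.median(P[tb][:,2]))
    dark=(hsv[...,2]<70)&ok
    red=((hsv[...,0]<6)|(hsv[...,0]>174))&(hsv[...,1]>150)&(hsv[...,2]>80)&ok
    blue=(abs(hsv[...,0]-112)<12)&(hsv[...,1]>150)&ok
    white=(hsv[...,1]<60)&(hsv[...,2]>130)&ok
    orange=(hsv[...,0]>=5)&(hsv[...,0]<18)&(hsv[...,1]>120)&ok
    for nm,m,zl in [("dark",dark,40),("dark",dark,-20),("red",red,20),("blue",blue,8)]:
        mm=(m&(P[...,2]>zl)&(P[...,2]<400)&(P[...,0]>200)&(P[...,0]<900)&(abs(P[...,1])<500))
        if zl==-20: mm&=P[...,2]<20
        k,l,st,ce=cv2.connectedComponentsWithStats(mm.astype(np.uint8))
        for i in range(1,k):
            if st[i,4]>25:
                Q=P[l==i]; c,v,s=pca(Q[:,:2]); 
                print(nm,zl,st[i].tolist(),"c",c.round(),"ang",np.degrees(np.arctan2(v[1],v[0])).round(1),"sd",s.round(1),"z",np.percentile(Q[:,2],[5,50,95]).round())
E
```

```text
top table z 0.8336089642364186
dark 40 [441, 75, 13, 48, 216] c [ 837. -485.] ang -175.6 sd [35.9  7.6] z [192. 197. 201.]
dark 40 [422, 76, 14, 70, 274] c [ 779. -419.] ang -179.1 sd [52.4  5.9] z [192. 197. 202.]
dark 40 [411, 79, 7, 24, 49] c [ 852. -387.] ang 174.9 sd [19.3  3. ] z [193. 197. 201.]
dark 40 [170, 91, 132, 21, 2131] c [877. 140.] ang 89.9 sd [120.4  12.2] z [49. 73. 83.]
dark 40 [413, 104, 7, 37, 70] c [ 759. -388.] ang 168.6 sd [30.   2.1] z [192. 197. 202.]
dark 40 [441, 118, 14, 36, 150] c [ 714. -477.] ang 178.8 sd [31.6  7.7] z [193. 197. 201.]
dark 40 [248, 140, 11, 10, 28] c [730.  89.] ang -128.8 sd [10.8  2.2] z [62. 81. 86.]
dark 40 [268, 169, 28, 27, 392] c [607.   9.] ang -105.5 sd [20.1 17.1] z [74. 80. 85.]
dark 40 [271, 182, 67, 68, 1207] c [491. -22.] ang 129.7 sd [55.5 33. ] z [ 75.  82. 199.]
dark 40 [373, 182, 20, 37, 324] c [ 543. -307.] ang -178.2 sd [34.2 14.9] z [ 78. 107. 119.]
dark 40 [358, 184, 17, 36, 220] c [ 540. -261.] ang -176.8 sd [35.  10.1] z [ 77. 107. 119.]
dark 40 [340, 187, 11, 21, 130] c [ 560. -195.] ang -171.5 sd [16.3  6.2]
[... 1362 characters left out ...]
.]
dark 40 [210, 267, 31, 26, 274] c [463. 264.] ang 175.9 sd [30.2  4.4] z [ 81.  97. 100.]
dark 40 [272, 350, 29, 10, 164] c [224. 333.] ang 45.2 sd [19.1  3.2] z [52. 62. 66.]
dark -20 [163, 252, 119, 100, 3669] c [474. 283.] ang 79.0 sd [83.2 73.3] z [-2.  1.  4.]
red 20 [303, 170, 20, 11, 43] c [ 456. -157.] ang 39.7 sd [17.2  3.6] z [162. 179. 192.]
red 20 [232, 208, 31, 19, 209] c [568.  38.] ang 78.2 sd [32.5  7.9] z [ 79.  83. 100.]
blue 8 [194, 264, 66, 62, 1102] c [464. 260.] ang 87.4 sd [58.7 37.6] z [10. 23. 42.]
blue 8 [270, 339, 27, 17, 89] c [257. 299.] ang 47.4 sd [24.1 10.9] z [ 8. 11. 28.]
blue 8 [274, 364, 10, 24, 61] c [217. 377.] ang 143.4 sd [15.9  3.4] z [11. 23. 27.]
```

```bash
python3 -m inch '[0.025,0.037,0.01,0,0,8.46,0, 0.025,0.037,0.01,0,0,8.46,0, 0.025,0.037,0.01,0,0,8.46,0, 0.025,0.037,0.01,0,0,8.46,0, 0.025,0.037,0.01,0,0,8.46,0, 0.025,0.037,0.01,0,0,8.46,0, 0.025,0.037,0.01,0,0,8.46,0, 0.025,0.037,0.01,0,0,8.46,0, 0.025,0.037,0.01,0,0,8.46,0, 0.025,0.037,0.01,0,0,8.46,0]' 60
python3 -m inch '[0.025,0.037,0.01,0,0,8.46,0, 0.025,0.037,0.01,0,0,8.46,0, 0.025,0.037,0.01,0,0,8.46,0, 0,0,0,0,0,0,0, 0,0,0,0,0,0,0, 0,0,0,0,0,0,0]'
python3 - <<'E'
from h import *
p,d,s=snap("wrist"); cv2.imwrite("pics/w1.png",p[...,::-1]); np.savez("w1.npz",p=p,d=d,pos=s["tool_pos"],rot=s["tcp_rot"]); print(s["joint_pos"].round(1))
E
```

```text
time: 1.15
tool_pos: [456.3, -191.9, 331.6]
tcp_rot: [180.0, 0.0, 105.0]
ft_force: [0.2, 0.2, 0.0]
finger_gap: 85.7
time: 1.75
tool_pos: [530.1, -83.3, 360.7]
tcp_rot: [-179.9, -0.0, 129.9]
ft_force: [-0.2, 0.2, 0.1]
finger_gap: 85.5
[-14.4  -3.2  82.9  -0.  100.4 -54.3]
```

View pics/w1.png

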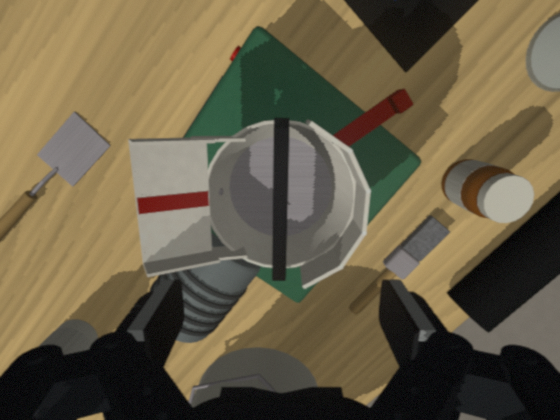

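```bash
python3 - <<'E'
from h import *
q=np.load("w1.npz"); s=dict(tool_pos=q["pos"],tcp_rot=q["rot"]); P=cloud("wrist",q["d"],s)
hsv=cv2.cvtColor(q["p"],cv2.COLOR_RGB2HSV).astype(int)
def ray(n,uv,z):
    c,f=cam(n);M=T(n,s);uv=np.array(uv,float).reshape(-1,2)
    D=np.c_[(uv[:,0]-c["cx"])/f,-(uv[:,1]-c["cy"])/f,-np.ones(len(uv))]@M[:3,:3].T
    return M[:3,3]+D*((z-M[2,3])/D[:,2])[:,None]
dark=(hsv[...,2]<60)
box=np.zeros_like(dark); box[110:290,265:297]=1; m=dark&box&(P[...,2]>150)
top=m&(P[...,2]>188)
Q=P[m]; print("bar z",np.percentile(Q[:,2],[5,50,95,]),m.sum())
rect=cv2.minAreaRect(np.argwhere(m)[:,::-1].astype(np.float32)); bp=cv2.boxPoints(rect)
zt=np.percentile(Q[:,2],70); W=ray("wrist",bp,zt); print(zt,W.round(1)); print("bar c",W.mean(0),np.linalg.norm(W-np.roll(W,1,0),axis=1))
e=[np.degrees(np.arctan2(*(W[(i+1)%4]-W[i])[1::-1])) for i in range(4)]; print("angs",np.round(e,1))
red=((hsv[...,0]<6)|(hsv[...,0]>174))&(hsv[...,1]>150)&(hsv[...,2]>60)
k,l,st,ce=cv2.connectedComponentsWithStats(red.astype(np.uint8))
for i in range(1,k):
    if st[i,4]>100:
        Q=P[l==i]; Q=Q[np.isfinite(Q).all(1)&(Q[:,2]>20)]; c=Q.mean(0); v=np.linalg.svd((Q-c)[:,:2],full_matrices=False)[2][0]
        pr=(Q-c)[:,:2]@v
        print(st[i],c.round(1),"ang",np.degrees(np.arctan2(v[1],v[0])).round(1),"ext",np.percentile(pr,[1,99]).round(1),"z",np.percentile(Q[:,2],[5,25,50,75,95]).round(1))
        b=W.mean(0)[:2]; dd=c[:2]-b; print("  from bar c: r",np.hypot(*dd).round(1),"ang",np.degrees(np.arctan2(dd[1],dd[0])).round(2))
E
```

```text
bar z [188.24111791 196.34932646 197.64176409] 2235
196.73735904929066 [[ 579.2 -156.   196.7]
 [ 480.   -32.9  196.7]
 [ 490.1  -24.6  196.7]
 [ 591.  -146.4  196.7]]
bar c [535.08561472 -89.97226043 196.73735905] [ 15.15541777 158.06907077  13.00863874 158.08950418]
angs [ 128.9   39.3  -50.4 -140.8]
[391  90  21  22 258] [577.8  69.1 101.7] ang -13.5 ext [-9.6 10.2] z [ 99.6 101.3 101.9 102.6 103.4]
  from bar c: r 164.7 ang 74.97
[ 335   99   60   46 1030] [567.3  27.9  86.7] ang -109.1 ext [-33.5  35.9] z [83.7 84.5 85.1 85.6 86.5]
  from bar c: r 122.2 ang 74.7
[138 192  70  21 950] [ 454.7 -158.5  183.1] ang -134.8 ext [-29.2  26.9] z [167.2 174.4 182.8 189.9 195.7]
  from bar c: r 105.6 ang -139.52
```

```bash
python3 -m inch '[0.005,-0.0065,-0.04,0,0,-0.4,0, 0,0,-0.04,0,0,0,0, 0,0,-0.04,0,0,0,0, 0,0,-0.035,0,0,0,0, 0,0,-0.025,0,0,0,0, 0,0,-0.0155,0,0,0,0, 0,0,0,0,0,0,0, 0,0,0,0,0,0,0]'
python3 -m inch '[0,0,0,0,0,0,255, 0,0,0,0,0,0,255, 0,0,0,0,0,0,255, 0,0,0,0,0,0,255, 0,0,0,0,0,0,255, 0,0,0,0,0,0,255, 0,0,0,0,0,0,255, 0,0,0,0,0,0,255]' 60
```

```text
time: 2.6
tool_pos: [535.9, -89.9, 166.9]
tcp_rot: [180.0, 0.1, 129.6]
ft_force: [-0.6, -0.2, 0.8]
finger_gap: 85.2
time: 3.4
tool_pos: [535.1, -89.9, 166.3]
tcp_rot: [-179.9, 0.0, 129.6]
ft_force: [-5.6, -2.0, 5.5]
finger_gap: 13.1
```

```bash
python3 -m inch '[0,0,-0.00022,0,0,-4,255, 0,0,-0.00045,0,0,-8,255, 0,0,-0.00045,0,0,-8,255, 0,0,-0.00045,0,0,-8,255, 0,0,-0.00045,0,0,-8,255, 0,0,-0.00045,0,0,-8,255, 0,0,-0.00045,0,0,-8,255, 0,0,-0.00045,0,0,-8,255]'; python3 -c "
from h import *;s=r.sense();print(s['joint_pos'].round(1),s['wrist_torque'].round(2))"
```

```text
time: 4.2
tool_pos: [537.4, -89.7, 163.1]
tcp_rot: [179.8, -0.0, 69.3]
ft_force: [7.7, -1.9, -2.9]
finger_gap: 13.2
[-14.9   1.1  99.1  -0.   79.5   5.8] [-0.51 -1.64  0.15]
```

```bash
python3 -m inch '[0,0,-0.00045,0,0,-8,255, 0,0,-0.00045,0,0,-8,255, 0,0,-0.00045,0,0,-8,255, 0,0,-0.00045,0,0,-8,255, 0,0,-0.00045,0,0,-8,255, 0,0,-0.00045,0,0,-8,255, 0,0,-0.00045,0,0,-8,255, 0,0,-0.00045,0,0,-8,255, 0,0,-0.00045,0,0,-8,255, 0,0,-0.00045,0,0,-8,255]'; python3 -m inch '[0,0,-0.00015,0,0,-2.8,255, 0,0,-0.0001,0,0,-2,255, 0,0,0,0,0,0,255, 0,0,0,0,0,0,255, 0,0,0,0,0,0,255]'
python3 -m inch '[0,0,0,0,0,0,0, 0,0,0,0,0,0,0, 0,0,0,0,0,0,0, 0,0,0,0,0,0,0, 0,0,0,0,0,0,0, 0,0,0,0,0,0,0]'
python3 -m inch '[0,0,0.02,0,0,0,0, 0,0,0.05,0,0,0,0, 0,0,0.05,0,0,0,0, 0,0,0.05,0,0,0,0, 0,0,0.02,0,0,0,0, 0,0,0,0,0,0,0, 0,0,0,0,0,0,0]'
cat > m.py <<'E'
from h import *
p,d,s=snap("wrist"); P=cloud("wrist",d,s); hsv=cv2.cvtColor(p,cv2.COLOR_RGB2HSV).astype(int)
cv2.imwrite("pics/w2.png",p[...,::-1])
red=((hsv[...,0]<6)|(hsv[...,0]>174))&(hsv[...,1]>150)&(hsv[...,2]>60)&(d>0)
k,l,st,ce=cv2.connectedComponentsWithStats(red.astype(np.uint8))
for i in range(1,k):
    if st[i,4]>60:
        Q=P[l==i]; c=Q.mean(0); dd=c[:2]-[535.1,-90]; v=np.linalg.svd((Q-c)[:,:2],full_matrices=False)[2][0]
        print(st[i],c.round(1),"self",np.degrees(np.arctan2(v[1],v[0])).round(1),"r",np.hypot(*dd).round(1),"ang",np.degrees(np.arctan2(dd[1],dd[0])).round(2))
dk=(hsv[...,2]<60)&(d>0)&(P[...,2]>172)&(P[...,2]<200)&(np.hypot(P[...,0]-535,P[...,1]+90)<85)
Q=P[dk]; c=Q.mean(0); v=np.linalg.svd((Q-c)[:,:2],full_matrices=False)[2][0]; print("bar",c,len(Q),np.degrees(np.arctan2(v[1],v[0])))
E
python3 m.py
```

```text
time: 5.2
tool_pos: [538.5, -92.5, 158.8]
tcp_rot: [179.7, -0.5, -10.7]
ft_force: [13.6, -14.7, -8.6]
finger_gap: 13.1
time: 5.7
tool_pos: [538.4, -92.7, 158.6]
tcp_rot: [179.8, -0.5, -15.3]
ft_force: [13.8, -15.5, -8.7]
finger_gap: 13.2
time: 6.3
tool_pos: [535.6, -89.0, 157.7]
tcp_rot: [-180.0, 0.0, -15.2]
ft_force: [0.5, -0.5, 0.7]
finger_gap: 85.5
time: 7.0
tool_pos: [535.8, -89.1, 347.5]
tcp_rot: [-180.0, -0.0, -15.2]
ft_force: [-0.1, 1.3, -0.5]
finger_gap: 85.6
[140 181  70  21 991] [565.    8.6 173.9] self 74.4 r 103.0 ang 73.14
bar [545.18313982 -95.30476225 187.824726  ] 2440 164.35916926033212
```

View pics/w2.png

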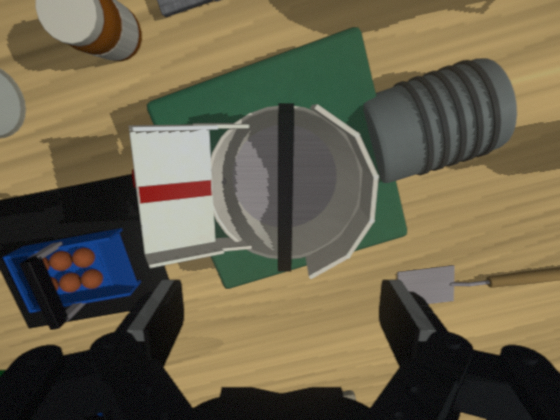

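```bash
python3 -m inch '[-0.009,0.038,0.002,0,0,2.2,0, -0.009,0.038,0.002,0,0,2.2,0, -0.009,0.038,0.002,0,0,2.2,0, -0.009,0.038,0.002,0,0,2.2,0, -0.009,0.038,0.002,0,0,2.2,0, 0,0,0,0,0,0,0, 0,0,0,0,0,0,0, 0,0,0,0,0,0,0]'
cat > m3.py <<'E'
from h import *
p,d,s=snap("wrist"); P=cloud("wrist",d,s); hsv=cv2.cvtColor(p,cv2.COLOR_RGB2HSV).astype(int)
cv2.imwrite("pics/w3.png",p[...,::-1]); np.savez("w3.npz",p=p,d=d,pos=s["tool_pos"],rot=s["tcp_rot"])
A=np.array([539.5,-92.5])
def rep(nm,m,mn=100):
    k,l,st,ce=cv2.connectedComponentsWithStats((m&(d>0)).astype(np.uint8))
    for i in range(1,k):
        if st[i,4]>mn:
            Q=P[l==i]; c=Q.mean(0); v=np.linalg.svd((Q-c)[:,:2],full_matrices=False)[2][0]; dd=c[:2]-A
            pr=(Q-c)[:,:2]@v
            print(nm,st[i].tolist(),c.round(1),"self",np.degrees(np.arctan2(v[1],v[0])).round(1),"ext",np.percentile(pr,[1,99]).round(),"z",np.percentile(Q[:,2],[5,50,95]).round(),"r,ang",np.hypot(*dd).round(1),np.degrees(np.arctan2(dd[1],dd[0])).round(2))
rep("red",((hsv[...,0]<4)|(hsv[...,0]>174))&(hsv[...,1]>150)&(hsv[...,2]>60))
dark=hsv[...,2]<60
rep("bar",dark&(P[...,2]>92)&(P[...,2]<115)&(P[...,1]>180))
rep("hopbar",dark&(P[...,2]>178)&(P[...,2]<200))
rep("tray",(abs(hsv[...,0]-112)<12)&(hsv[...,1]>150)&(hsv[...,2]>40))
rep("rim",(abs(hsv[...,0]-112)<12)&(hsv[...,1]>150)&(P[...,2]>38))
E
python3 m3.py
```

```text
time: 7.85
tool_pos: [490.4, 100.1, 356.2]
tcp_rot: [180.0, 0.1, -4.2]
ft_force: [0.6, -0.1, -0.4]
finger_gap: 85.0
red [295, 86, 48, 26, 469] [573.6  46.8  89.4] self -105.8 ext [-30.  22.] z [ 84.  86. 103.] r,ang 143.4 76.24
red [348, 89, 55, 29, 865] [565.2   8.9 174.1] self 74.3 ext [-30.  26.] z [159. 175. 188.] r,ang 104.7 75.76
bar [145, 162, 22, 81, 1058] [469.4 254.7  99.6] self 175.7 ext [-48.  51.] z [ 94. 100. 102.] r,ang 354.2 101.41
bar [0, 315, 13, 59, 529] [278.5 508.9  95.7] self 163.4 ext [-45.  49.] z [93. 96. 98.] r,ang 655.6 113.46
hopbar [451, 30, 85, 182, 3733] [543.7 -92.3 186.4] self 164.4 ext [-73.  84.] z [179. 188. 189.] r,ang 4.2 2.67
tray [107, 155, 52, 72, 1833] [473.3 321.2  26.3] self 170.9 ext [-49.  48.] z [ 4. 27. 44.] r,ang 419.0 99.1
tray [163, 155, 72, 71, 3510] [461.6 212.8  18.2] self 161.8 ext [-55.  52.] z [ 7. 14. 43.] r,ang 315.1 104.31
tray [173, 314, 21, 31, 168] [256.1 266.9  47.7] self 151.4 ext [-261.   55.] z [  2.  10. 375.] r,ang 457.7 128.26
rim [108, 159, 44, 67, 582] [474.4 318.   43.6] self 170.2 ext [-50.  50.] z [39. 43. 45.] r,ang 415.7 99.01
rim [169, 159, 60, 4, 229] [508.6 208.5  43.3] self 86.0 ext [-38.  38.] z [42. 43. 45.] r,ang 302.6 95.87
rim [168, 220, 64, 6, 234] [420.  218.8  43.1] self 84.5 ext [-41.  45.] z [39. 43. 45.] r,ang 333.5 111.0
```

View pics/w3.png

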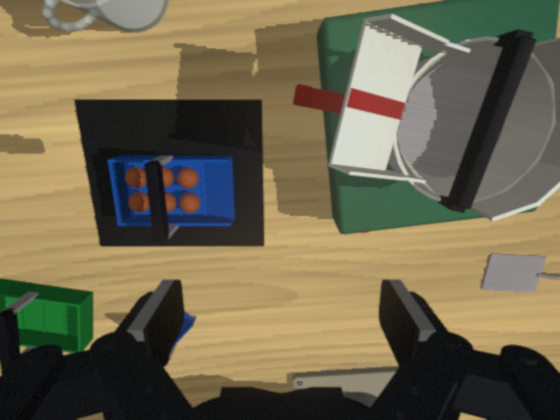

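```bash
python3 -m inch '[-0.0055,0.039,-0.02,0,0,0,0, -0.0055,0.039,-0.02,0,0,0,0, -0.0055,0.039,-0.03,0,0,0,0, -0.0055,0.039,-0.03,0,0,0,0, 0,0,-0.04,0,0,0,0, 0,0,-0.04,0,0,0,0, 0,0,-0.04,0,0,0,0, 0,0,-0.035,0,0,0,0, 0,0,-0.02,0,0,0,0, 0,0,-0.01,0,0,0,0]'
python3 -m inch '[0,0,0,0,0,0,0, 0,0,0,0,0,0,0, 0,0,0,0,0,0,255, 0,0,0,0,0,0,255, 0,0,0,0,0,0,255, 0,0,0,0,0,0,255, 0,0,0,0,0,0,255, 0,0,0,0,0,0,255, 0,0,0,0,0,0,255, 0,0,0,0,0,0,255]' 80; python3 -c "
from h import *;s=r.sense();print(s['joint_pos'].round(1))"
```

```text
time: 8.9
tool_pos: [467.3, 254.8, 69.4]
tcp_rot: [179.9, 0.2, -4.3]
ft_force: [-0.6, -0.4, 0.6]
finger_gap: 85.5
time: 9.9
tool_pos: [468.9, 257.1, 73.1]
tcp_rot: [-180.0, -0.0, -4.2]
ft_force: [-0.8, 0.3, 4.5]
finger_gap: 12.8
[ 23.2   5.2 104.9   0.   69.9 117.4]
```

```bash
python3 -m inch '[0,0,0.01,0,0,0,255, 0,0,0.02,0,0,0,255, 0,0,0.03,0,0,0,255, 0,0,0.03,0,0,0,255, 0,0,0.03,0,0,0,255, 0,0,0.03,0,0,0,255, 0,0,0.03,0,0,0,255, 0,0,0.02,0,0,0,255, 0,0,0.012,0,0,0,255, 0,0,0,0,0,0,255]'
python3 -m inch '[0.006,-0.01,0,0,0,-0.5,255, 0.011,-0.019,0,0,0,-1,255, 0.012,-0.021,0,0,0,-1.2,255, 0.012,-0.021,0,0,0,-1.2,255, 0.012,-0.021,0,0,0,-1.2,255, 0.012,-0.021,0,0,0,-1.2,255, 0.012,-0.021,0,0,0,-1.2,255, 0.012,-0.021,0,0,0,-1.2,255, 0.011,-0.019,0,0,0,-1,255, 0.008,-0.013,0,0,0,-1,255]'
python3 -m inch '[0.005,-0.008,0,0,0,-0.1,255, 0,0,0,0,0,0,255, 0,0,0,0,0,0,255, 0,0,0,0,0,0,255, 0,0,0,0,0,0,255]'
python3 - <<'E'
from h import *
s=r.sense();print(s['joint_pos'].round(1),s['ft_force'])
for n in ["top","side"]:
    p,d,s=snap(n); cv2.imwrite(f"pics/{n}1.png",p[...,::-1])
p=np.hstack([cv2.resize(cv2.imread("pics/top1.png")[120:300,180:420],None,fx=1.6,fy=1.6),cv2.resize(cv2.imread("pics/side1.png")[100:280,180:420],None,fx=1.6,fy=1.6)])
cv2.imwrite("pics/lev.png",p)
E
```

```text
time: 10.9
tool_pos: [469.1, 257.0, 286.2]
tcp_rot: [-179.9, -0.1, -4.2]
ft_force: [-0.1, -0.2, -4.6]
finger_gap: 12.6
time: 11.9
tool_pos: [576.4, 67.6, 282.2]
tcp_rot: [179.9, 0.2, -15.0]
ft_force: [-0.2, -0.4, -3.5]
finger_gap: 13.0
time: 12.4
tool_pos: [581.4, 62.6, 284.8]
tcp_rot: [-180.0, -0.0, -14.9]
ft_force: [0.7, 0.7, -5.0]
finger_gap: 12.3
[  1.1   4.2  83.2   0.   92.6 106. ] [ 0.68344961  0.69675718 -5.04349865]
```

View pics/lev.png

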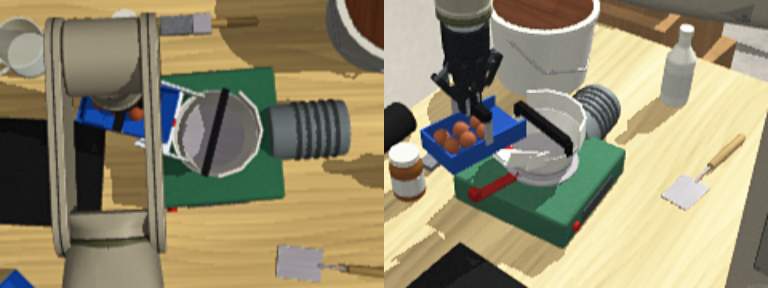

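```bash
python3 -m inch '[-0.0014,-0.0054,0,4.83,-1.294,0,255, -0.0014,-0.0054,0,4.83,-1.294,0,255, -0.0014,-0.0054,0,4.83,-1.294,0,255, -0.0014,-0.0054,0.001,4.83,-1.294,0,255, 0,0,0,0,0,0,255, 0,0,0,0,0,0,255, 0,0,0,0,0,0,255]'
python3 -c "
from h import *;s=r.sense();print(s['joint_pos'].round(1))
M=R.from_euler('xyz',s['tcp_rot'],degrees=True).as_matrix();print(M[:,2].round(3))"
```

```text
time: 13.2
tool_pos: [576.2, 40.8, 286.0]
tcp_rot: [-160.1, -0.0, -14.9]
ft_force: [0.0, 0.0, -4.0]
finger_gap: 12.9
[-13.6  -1.   90.6  19.9  89.9  91.3]
[ 0.088  0.329 -0.94 ]
```

```bash
python3 -m inch '[-0.0011,-0.0042,0.003,2.8,-0.75,0,255, -0.0011,-0.0042,0.003,2.8,-0.75,0,255, -0.0011,-0.0042,0.0025,2.8,-0.75,0,255, -0.0011,-0.0042,0.0025,2.8,-0.75,0,255, -0.0011,-0.0042,0.002,2.8,-0.75,0,255, -0.0011,-0.0042,0.002,2.8,-0.75,0,255, -0.0011,-0.0042,0.002,2.8,-0.75,0,255, -0.0011,-0.0042,0.0015,2.8,-0.75,0,255, 0,0,0,0,0,0,255, 0,0,0,0,0,0,255]'
python3 - <<'E'
from h import *
s=r.sense();print(s['joint_pos'].round(1))
p,d,s=snap("side"); cv2.imwrite("pics/s2.png",cv2.resize(p[80:280,180:420,::-1],None,fx=2,fy=2))
E
```

```text
time: 14.2
tool_pos: [567.5, 7.1, 304.2]
tcp_rot: [-136.9, -0.0, -14.9]
ft_force: [0.3, 0.5, -3.2]
finger_gap: 12.7
[-30.2   1.2  94.5  41.5  96.1  74.9]
```

View pics/s2.png

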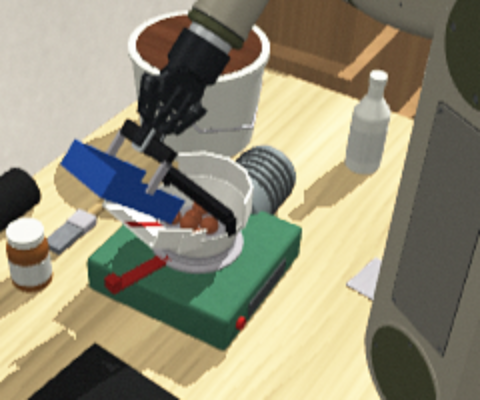

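Balls are already landing in the bowl, between lip and grip bar. I'll finish the tip.

```bash
python3 -m inch '[-0.0013,-0.0047,0.001,2.8,-0.75,0,255, -0.0013,-0.0047,0.001,2.8,-0.75,0,255, -0.0013,-0.0047,0.0005,2.8,-0.75,0,255, -0.0013,-0.0047,0.0005,2.8,-0.75,0,255, -0.0013,-0.0047,0.0005,2.8,-0.75,0,255, -0.0013,-0.0047,0,2.8,-0.75,0,255, -0.0013,-0.0047,0,2.8,-0.75,0,255, -0.0013,-0.0047,0,2.8,-0.75,0,255, 0,0,0,0,0,0,255, 0,0,0,0,0,0,255]'
python3 -m inch '[0,0,0,0,0,0,255, 0,0,0,0,0,0,255, 0,0,0,0,0,0,255, 0,0,0,0,0,0,255, 0,0,0,0,0,0,255, 0,0,0,0,0,0,255, 0,0,0,0,0,0,255, 0,0,0,0,0,0,255]'
python3 -c "
from h import *;s=r.sense();print(s['joint_pos'].round(1))"
```

```text
time: 15.25
tool_pos: [557.2, -30.5, 307.7]
tcp_rot: [-113.8, -0.0, -14.9]
ft_force: [0.0, -1.1, -2.4]
finger_gap: 12.4
time: 16.05
tool_pos: [556.8, -31.0, 307.6]
tcp_rot: [-113.6, -0.0, -15.0]
ft_force: [-0.1, -1.3, -3.2]
finger_gap: 13.0
[-41.9  12.1  95.4  58.2 106.   62.2]
```

```bash
python3 -m inch '[0,0,0.02,0,0,0,255, 0,0,0.015,0,0,0,255, 0.0026,0.0094,0,-5.6,1.5,0,255, 0.0026,0.0094,0,-5.6,1.5,0,255, 0.0026,0.0094,0,-5.6,1.5,0,255, 0.0026,0.0094,0,-5.6,1.5,0,255, 0.0022,0.0084,0,-5.6,1.5,0,255, 0.0022,0.0084,0,-5.6,1.5,0,255, 0.0022,0.0084,0,-5.6,1.5,0,255, 0.0022,0.0084,0,-5.6,1.5,0,255]'
python3 -m inch '[0.0014,0.0054,0,-4.83,1.294,0,255, 0.0014,0.0054,0,-4.83,1.294,0,255, 0.0014,0.0054,0,-4.83,1.294,0,255, 0.0014,0.0054,0,-4.83,1.294,0,255, 0,0,0,0,0,0,255, 0,0,0,0,0,0,255, 0,0,0,0,0,0,255]'
python3 - <<'E'
from h import *
s=r.sense();print(s['joint_pos'].round(1),s['ft_force'])
a=snap("top")[0]; b=snap("side")[0]; w=snap("wrist")[0]
c=lambda i:cv2.resize(i[...,::-1],(380,280))
cv2.imwrite("pics/aft.png",np.vstack([np.hstack([c(w),c(b[80:290,150:435])]),np.hstack([c(a[120:300,160:404]),c(a)])]))
E
```

```text
time: 17.05
tool_pos: [576.2, 40.6, 344.2]
tcp_rot: [-160.2, -0.1, -15.0]
ft_force: [0.3, 1.0, -2.7]
finger_gap: 12.3
time: 17.75
tool_pos: [581.5, 61.4, 342.7]
tcp_rot: [-179.9, 0.0, -15.0]
ft_force: [0.6, -0.1, -2.5]
finger_gap: 12.7
[1.00e+00 4.00e+00 7.74e+01 1.00e-01 9.85e+01 1.06e+02] [ 0.6146695  -0.12367729 -2.48266224]
```

View pics/aft.png

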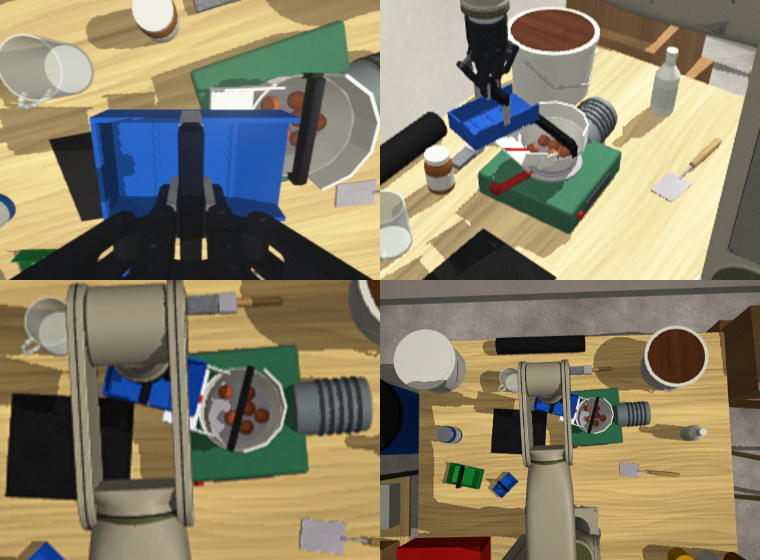

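```bash
python3 -m inch '[-0.006,0.0105,0,0,0,1,255, -0.0135,0.0235,0,0,0,1.3,255, -0.0135,0.0235,0,0,0,1.3,255, -0.0135,0.0235,0,0,0,1.3,255, -0.0135,0.0235,0,0,0,1.3,255, -0.0135,0.0235,0,0,0,1.3,255, -0.0135,0.0235,0,0,0,1.3,255, -0.0135,0.0235,0,0,0,1,255, -0.009,0.0155,0,0,0,1,255, -0.003,0.0055,0,0,0,0,255]'
python3 -m inch '[0,0,-0.03,0,0,0,255, 0,0,-0.04,0,0,0,255, 0,0,-0.04,0,0,0,255, 0,0,-0.04,0,0,0,255, 0,0,-0.04,0,0,0,255, 0,0,-0.035,0,0,0,255, 0,0,-0.02,0,0,0,255, 0,0,-0.012,0,0,0,255, 0,0,0,0,0,0,255, 0,0,0,0,0,0,255]'
```

```text
time: 18.9
tool_pos: [467.8, 259.5, 343.0]
tcp_rot: [-179.9, 0.0, -4.0]
ft_force: [0.0, 0.8, -2.5]
finger_gap: 12.5
time: 19.9
tool_pos: [470.0, 258.0, 86.9]
tcp_rot: [-180.0, -0.1, -4.2]
ft_force: [-0.1, 0.3, -2.1]
finger_gap: 12.7
```

```bash
python3 -m inch '[0,0,-0.006,0,0,0,255, 0,0,-0.004,0,0,0,255, 0,0,-0.002,0,0,0,255, 0,0,-0.002,0,0,0,255, 0,0,0,0,0,0,255, 0,0,0,0,0,0,255]'
```

```text
time: 20.5
tool_pos: [469.3, 257.9, 73.2]
tcp_rot: [-180.0, -0.0, -4.2]
ft_force: [-5.2, -3.7, 9.2]
finger_gap: 12.8
```

Contact with the mat is confirmed (net +9 N). Releasing and retreating.

```bash
python3 -m inch '[0,0,0,0,0,0,0, 0,0,0,0,0,0,0, 0,0,0,0,0,0,0, 0,0,0,0,0,0,0, 0,0,0,0,0,0,0, 0,0,0,0,0,0,0, 0,0,0,0,0,0,0]'
python3 -m inch '[0,0,0.02,0,0,0,0, 0,0,0.04,0,0,0,0, 0,0,0.05,0,0,0,0, 0,0,0.05,0,0,0,0, 0,0,0.05,0,0,0,0, 0.004,-0.03,0.03,0,0,0,0, 0.004,-0.04,0.02,0,0,0,0, 0.004,-0.04,0.01,0,0,0,0, 0.004,-0.04,0.01,0,0,0,0, 0,0,0,0,0,0,0]'
python3 -m inch '[0,0,0,0,0,0,0, 0,0,0,0,0,0,0]'
sed -i 's/w3/w4/g' m3.py; python3 m3.py
python3 - <<'E'
from h import *
p=snap("wrist")[0]; b=snap("side")[0];a=snap("top")[0]
c=lambda i:cv2.resize(i[...,::-1],(380,280))
cv2.imwrite("pics/fin.png",np.vstack([np.hstack([c(p),c(b)]),np.hstack([c(b[130:270,180:370]),c(a)])]))
E
```

```text
time: 21.2
tool_pos: [469.1, 257.8, 71.6]
tcp_rot: [-180.0, 0.0, -4.2]
ft_force: [-0.1, 0.5, -0.3]
finger_gap: 85.6
time: 22.2
tool_pos: [486.2, 103.9, 353.7]
tcp_rot: [179.9, -0.2, -4.4]
ft_force: [-0.0, 0.5, -0.9]
finger_gap: 85.2
time: 22.4
tool_pos: [484.9, 108.5, 351.2]
tcp_rot: [-180.0, 0.0, -4.2]
ft_force: [0.4, -0.6, 0.3]
finger_gap: 85.4
red [303, 80, 16, 20, 105] [579.5  70.2 102. ] self 171.4 ext [-9. 10.] z [101. 102. 103.] r,ang 167.6 76.19
red [359, 82, 56, 30, 901] [565.2   9.1 174.3] self 74.5 ext [-30.  27.] z [160. 175. 188.] r,ang 104.8 75.81
red [318, 85, 35, 23, 420] [571.6  39.3  85.1] self -106.0 ext [-19.  17.] z [84. 85. 86.] r,ang 135.6 76.29
bar [149, 157, 22, 83, 1085] [469.9 255.6  99.5] self 175.7 ext [-48.  51.] z [ 94. 100. 102.] r,ang 355.0 101.31
bar [0, 313, 14, 59, 576] [281.6 508.6  95.8] self 164.9 ext [-42.  49.] z [93. 96. 97.] r,ang 654.1 113.22
hopbar [462, 21, 90, 187, 3933] [543.4 -92.1 186.3] self 164.4 ext [-73.  84.] z [179. 188. 189.] r,ang 3.9 6.6
tray [110, 151, 52, 73, 2747] [471.9 319.8  20.8] self 172.2 ext [-49.  46.] z [ 5. 12. 44.] r,ang 417.8 99.31
tray [165, 151, 74, 72, 4891] [462.9 222.7  16.5] self 135.8 ext [-64.  57.] z [ 6. 10. 44.] r,ang 324.3 103.66
tray [173, 310, 24, 36, 292] [248.3 275.1  39.1] self 151.6 ext [-264.   59.] z [  2.   9. 368.] r,ang 468.9 128.39
rim [111, 154, 45, 69, 574] [473.1 319.9  43.3] self 173.1 ext [-49.  48.] z [39. 43. 45.] r,ang 417.7 99.14
rim [174, 154, 60, 4, 176] [509.6 208.7  43.4] self -94.1 ext [-38.  37.] z [42. 44. 45.] r,ang 302.6 95.67
rim [172, 218, 64, 5, 239] [420.6 219.2  43.2] self -95.1 ext [-44.  41.] z [40. 43. 45.] r,ang 333.6 110.89
```

View pics/fin.png

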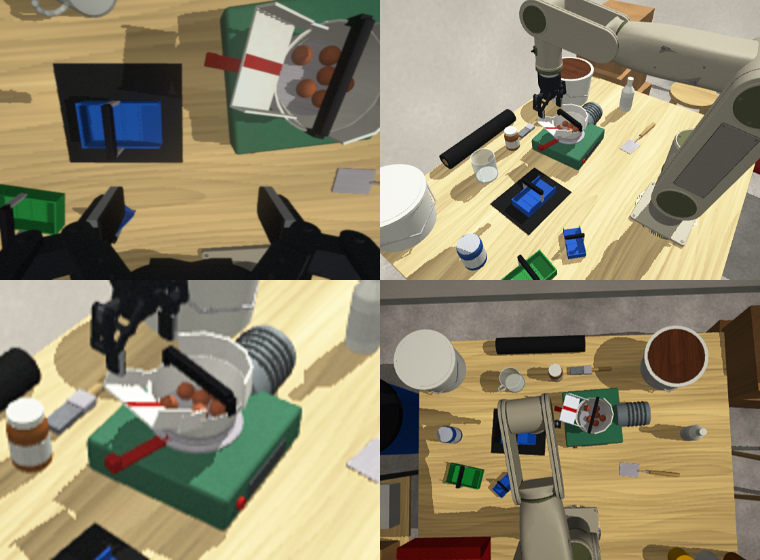

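```bash
python3 -c "
from bench import r
print(r.hand_in())"
```

```text
the job is handed in; nothing more can be done
None
```

I turned the hopper top clockwise by about 145°, tipped the tray over the chute into the bowl, and set the empty tray back on the mat. I then opened the gripper, backed it clear and handed the job in at about 22.5 s.

- **Chute and pointer:** in the final wrist view the chute stripe points to 75.8° and the red arm to 76.2–76.3° about the axis. That is within about half a degree. The hopper had not moved since I turned it.
- **Axis position:** my views of the grip bar disagreed on the screw axis by up to about 10 mm, so I used an in-between value. I compared the chute and pointer angles within one picture.
- **Tray:** it stands upright on the black mat, within about 1 mm of where it started. No balls are left in it.
- **Balls:** all the ones I can see lie in the bowl. The grip bar partly hides some, so I did not count all six in one clear view. No ball shows anywhere else, and the held weight fell from about 4–5 N to 2.5 N, which matches the empty tray.
- **Bystanders and forces:** the other things look undisturbed in the top and side views, judged by eye only. The highest wrist force I read at the end of a move was about 23 N, well below the 120 N limit.

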